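# Close up the jar lids so that the seventh fits

## Task

Seven washed jar lids are to dry in one layer in the upturned bucket lid, but one of the six in it has strayed to the side of the board and leaves no gap wide enough for the seventh. Make room by sliding the stray along the rim up to its neighbour on either side, and slide the seventh from the board over the low rim into the gap, so that in the end all seven lie flat on the bucket lid's floor, mouth up. Slide the lids, do not lift them up, and do not shift the bowl, scrubber, soap or clothespins.

Things in the scene. Friction and masses are not known exactly. Their poses are not given: they have to be found in the camera images.
- tray: Grey bucket lid lying upside down, fixed to the slab, a round tray. Origin: centre of its underside, z up, x axis towards the board. Flat floor 3 mm thick; low rim all round, inner radius 119 mm, outer 123 mm, top 9 mm above the slab (6 mm above the floor). Seven jar lids fit on the floor only as one in the middle and six around it.
- board (a point): Top of the slatted wooden board, fixed against the bucket lid's rim: the point 220 mm from the tray's origin along its x axis, 10 mm above the slab (1 mm above the rim). Same axes as the tray. The board starts right at the rim, follows its curve, reaches 90 mm further in x and 115 mm to either side in y.
- lid1: Aluminium jar lid, mouth up like a shallow cup, loose, about 45 g: 76 mm outside, 68 mm inside, 20 mm high, floor 4 mm thick. Origin: centre of its underside. One of the six in the bucket lid: one in the middle; four round the rim, about 90 and 150 degrees either side of the tray's x axis, 78 mm out; and one, the stray, at the rim within 15 degrees of that axis. Which is which varies.
- lid2: Aluminium jar lid, mouth up like a shallow cup, loose, about 45 g: 76 mm outside, 68 mm inside, 20 mm high, floor 4 mm thick. Origin: centre of its underside. One of the six in the bucket lid: one in the middle; four round the rim, about 90 and 150 degrees either side of the tray's x axis, 78 mm out; and one, the stray, at the rim within 15 degrees of that axis. Which is which varies.
- lid3: Aluminium jar lid, mouth up like a shallow cup, loose, about 45 g: 76 mm outside, 68 mm inside, 20 mm high, floor 4 mm thick. Origin: centre of its underside. One of the six in the bucket lid: one in the middle; four round the rim, about 90 and 150 degrees either side of the tray's x axis, 78 mm out; and one, the stray, at the rim within 15 degrees of that axis. Which is which varies.
- lid4: Aluminium jar lid, mouth up like a shallow cup, loose, about 45 g: 76 mm outside, 68 mm inside, 20 mm high, floor 4 mm thick. Origin: centre of its underside. One of the six in the bucket lid: one in the middle; four round the rim, about 90 and 150 degrees either side of the tray's x axis, 78 mm out; and one, the stray, at the rim within 15 degrees of that axis. Which is which varies.
- lid5: Aluminium jar lid, mouth up like a shallow cup, loose, about 45 g: 76 mm outside, 68 mm inside, 20 mm high, floor 4 mm thick. Origin: centre of its underside. One of the six in the bucket lid: one in the middle; four round the rim, about 90 and 150 degrees either side of the tray's x axis, 78 mm out; and one, the stray, at the rim within 15 degrees of that axis. Which is which varies.
- lid6: Aluminium jar lid, mouth up like a shallow cup, loose, about 45 g: 76 mm outside, 68 mm inside, 20 mm high, floor 4 mm thick. Origin: centre of its underside. One of the six in the bucket lid: one in the middle; four round the rim, about 90 and 150 degrees either side of the tray's x axis, 78 mm out; and one, the stray, at the rim within 15 degrees of that axis. Which is which varies.
- lid7: The seventh jar lid, same size as lid1 to lid6, starting on the board, mouth up. Origin: centre of its underside, z up.
- bowl: white ceramic bowl, 120 mm across, 50 mm high. Bystander, loose; origin at the centre of its underside.
- scrubber: pink hand scrubber with a grip, 110 x 65 mm, 54 mm high. Bystander, loose; origin at the centre of its underside.
- pin1: wooden clothespin, 80 mm long, 12 mm high, lying across the far end of the board. Bystander, loose; origin at the centre of its underside.
- pin2: wooden clothespin, 80 mm long, on the slab beside the board. Bystander, loose; origin at the centre of its underside.
- soap: bar of soap, 100 x 60 x 35 mm. Bystander, loose; origin at the centre of its underside.
Things that resemble listed ones, but are neither listed nor needed, are in the scene too. Leave any blue or orange look-alike of the lid7 alone.

How it is judged:
By the outcome, as a careful person would: the job done as asked, in the order asked, and still so for the second after the job is handed in, with the robot touching nothing.
It also fails if it takes over 54 s, if anything falls off the work surface, if the arm or the gripper's body presses on something with over 40 N, if the wrist force passes 120 N, or if a joint passes its speed limit or range.

## Robot

A 6-joint arm with a two-finger parallel gripper is mounted at the origin on the work surface. World frame = base frame: x ahead of the robot, y to its left, z up, the work surface at z = 0. Lengths are in m, angles in degrees, forces in N, time in s.
With the tool pointing down it reaches from about 0.375 to 0.9 m from the base axis. Payload 3.1 kg.
Tool frame: the origin (TCP) lies on the centre line of the jaws, within the pads' length; the fingertips stand 25 mm ahead of it and the grasp point (between the pads) lies 6 mm ahead of it; y points along the fingers, x is the direction in which the jaws open and shut, and the axes are right-handed (so a half turn about y gives the same grasp; the last joint's range is limited). The gripper opens to 87 mm and grips with 3 to 60 N. Pads are 19 mm wide; open, the fingers measure 117 mm over their backs; the gripper's body (75 mm by 190 mm) begins 51 mm behind the grasp point.
Start: joints at [-85.514, 30.224, 82.088, -0, 67.689, -10.227], TCP at [0.159, -0.604, 0.248] pointing down, gripper open.
Joint ranges: [-176.69, 176.69], [-43.24, 126.21], [12.49, 139.97], [-82, 262], [0, 151.66], [-163.58, 163.58]. Speed limits (degrees/s): [159.86, 159.86, 180, 180, 180, 180].

## Interface

Orientations are given as a 3x3 rotation matrix whose columns are the frame's x, y, z axes.
In Python, from rig import * gives the robot as it stands.
- The arm moves only by the tool play_rows, never from a script. Its argument "commands" is a list of rows, each a list of 2 entries, a list of its own where there are three numbers: the shift along the world's x, y, z in m, then the turn, a rotation vector about the world's x, y, z in rad. A call has 1 to 10 rows; each row is the pose to reach, as a shift and turn from the pose commanded when the call began; what a row does not reach only later rows make up. A row lasts 1/8 s, in which the tool goes at most 62.5 mm and 10.7 degrees, less where a joint would pass 70% of its speed; a pose out of reach is approached as far as the arm can. A call with a gripper value outside its range is refused whole. "gripper" is the finger opening in m, from 0 to 0.087, set as the call begins (left out, the last holds). The fingers move at their own pace and stop on an object; the grip force is fixed at half the most. Time passes only in rows, so rows that repeat a pose let the fingers close. It gives the time, the measured TCP pose, the force and the opening at its end, in the units of the state.
- read_state(): the state, without advancing time (a new reading comes with each control period).
- capture(name): name is "side" or "top" or "wrist"; returns a dict with "frame" (480x640x3 uint8, red, green, blue), "depth" (480x640 float32, m along the optical axis (not along the pixel's ray), 0 where there is no reading), "mtx" (3x3 intrinsics, pixels), "dist_coeffs" ([k1, k2, p1, p2, k3] as OpenCV has them; the pictures are not rectified), "cam_to_world" (4x4, takes a point from camera to world coordinates); the wrist camera has in their place "hand_eye" (4x4, takes a point from camera to tool coordinates, whose origin is the TCP and whose axes are the tool frame's). Camera axes: x right, y down, z forward; pixel columns grow to the right and rows downward; lengths in m; the calibration is good to about 2 mm. A picture is of the moment at which its call begins: read the wrist's pose just before it.
- hand_in(): hands the job in, once; it reports no verdict.
The state is a dict: "time_s": time; "joint_positions": joint angles; "qvel": joint speeds; "tau": joint torques, N m; "position": TCP position; "tcp_rot": TCP orientation; "force": force on the tool from outside, world axes, zero at the start; "moment": the same for the moment, N m; "opening": opening from 0.0 (shut) to 1.0 (fully open).
Only numpy, scipy, OpenCV 4.12 (cv2) and the standard library are available. Lean on these libraries where they do the work, as an engineer would, in place of code of your own. Each camera call takes 0.05 s, during which the arm holds its last target. There are 200 camera calls.

## Working session

There is one attempt and no reset: what is moved stays moved. The work goes in short steps, Python scripts to look and compute and a tool call to move; the robot and the scene stay as the last step left them, time stands still between calls to the robot, and variables do not carry over. Pictures are saved under pics/ and viewed, about 8 in all and at most 12, crops included, and the job is handed in when it is done.

Besides the shell and the picture viewer there is one more tool, called after "Request:" as name([rows], argument=value, ...), one row to a line, values as JSON. play_rows: Moves the arm, as the interface text tells. Its arguments: {"type":"object","properties":{"commands":{"type":"array"},"gripper":{"type":"number"}},"required":["commands"]}

```bash
ls; mkdir -p pics; python3 - <<'E'
from rig import *
import cv2,numpy as np
s=read_state();print(s)
for n in ["top","side"]:
    c=capture(n);cv2.imwrite(f"pics/{n}0.png",c["frame"][:,:,::-1]);np.savez(f"{n}0.npz",**c);print(c["mtx"],c["dist_coeffs"],c["cam_to_world"])
E
```

```text
pics
{'time_s': 0.0, 'joint_positions': array([-8.55118431e+01,  3.02775645e+01,  8.21571151e+01, -1.68951190e-03,
        6.76875611e+01, -1.02277564e+01]), 'qvel': array([-0.06482033,  0.1167525 , -0.09009355,  0.03724678, -0.06012283,
       -0.02719999]), 'tau': array([ 3.01256323e-04, -4.40032625e+01, -1.76593852e+01,  6.33415324e-02,
        5.82923472e-02, -1.61487515e-04]), 'position': array([ 0.15872873, -0.60380591,  0.24658255]), 'tcp_rot': array([[ 2.54037235e-01, -1.94149111e-04,  9.67194420e-01],
       [-9.67192150e-01,  2.12482537e-03,  2.54037065e-01],
       [-2.10444031e-03, -9.99997724e-01,  3.52005265e-04]]), 'force': array([ 0.5609469 ,  0.62548519, -0.38552908]), 'moment': array([ 0.01217105,  0.03987655, -0.0141409 ]), 'opening': 1.0006160468894223}
[[494.72987927   0.         306.38321536]
 [  0.         494.72987927 235.58117334]
 [  0.           0.           1.        ]] [-0.11611033  0.          0.          0.          0.        ] [[ 0.17182459 -0.96198624  0.21227055  0.41060918]
 [-0.98512486 -0.16829199  0.03473915  0.00554926]
 [ 0.00230485 -0.21508204 -0.97659326  0.91220414]
 [ 0.          0.          0.          1.        ]]
[[523.13038905   0.         323.01086057]
 [  0.         523.13038905 231.16803816]
 [  0.           0.           1.        ]] [0.01479128 0.         0.         0.         0.        ] [[-0.98077165 -0.11123826  0.16035279  0.43806734]
 [-0.19512117  0.54278101 -0.81689442  0.70072119]
 [ 0.00383346 -0.83247512 -0.55404917  0.49824535]
 [ 0.          0.          0.          1.        ]]
```

View pictures.

View pics/top0.png

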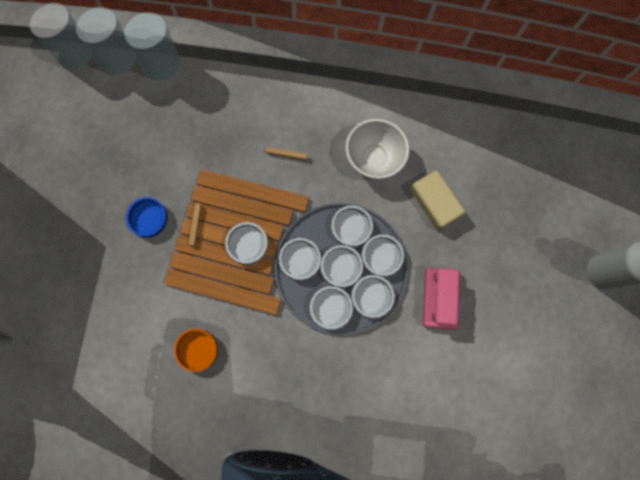

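View pics/side0.png

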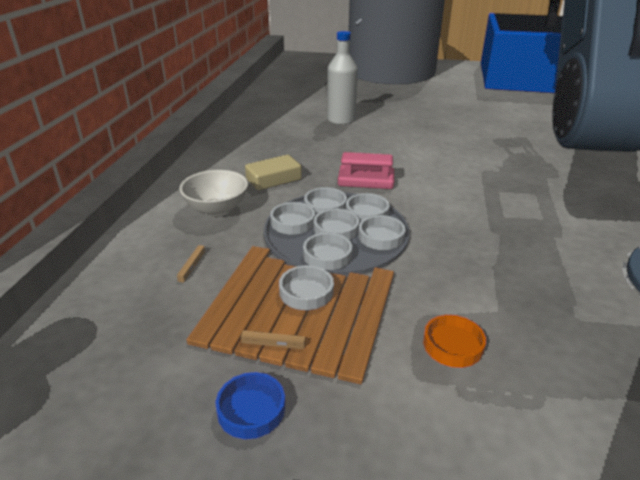

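Top view: the grey lid on the board at (246,243) is lid7. The look-alikes are blue (147,217) and orange (196,350). The stray is at (300,259), the middle lid at (342,267), and the others at (352,227), (383,256), (374,297), (331,308). Next I measure them by casting rays and from depth.

```bash
cat > h.py <<'E'
import numpy as np, cv2
from scipy.optimize import least_squares
def T_of(c,s=None):
    if "cam_to_world" in c: return c["cam_to_world"]
    T=np.eye(4);T[:3,:3]=s["tcp_rot"];T[:3,3]=s["position"];return T@c["hand_eye"]
def cloud(c,s=None):
    T=T_of(c,s);h,w=c["depth"].shape
    u,v=np.meshgrid(np.arange(w),np.arange(h))
    n=cv2.undistortPoints(np.stack([u,v],-1).reshape(-1,1,2).astype(float),c["mtx"],c["dist_coeffs"]).reshape(h,w,2)
    d=c["depth"][...,None]
    P=np.concatenate([n*d,d],-1)@T[:3,:3].T+T[:3,3]
    P[c["depth"]==0]=np.nan
    return P
def ray(c,uv,z,s=None):
    T=T_of(c,s);n=cv2.undistortPoints(np.array(uv,float).reshape(-1,1,2),c["mtx"],c["dist_coeffs"]).reshape(-1,2)
    d=np.c_[n,np.ones(len(n))]@T[:3,:3].T
    return T[:3,3]+d*((z-T[2,3])/d[:,2])[:,None]
def circ(P,c0,r=None):
    if r is None:
        f=lambda p:np.hypot(P[:,0]-p[0],P[:,1]-p[1])-p[2];x0=[*c0,.06]
    else:
        f=lambda p:np.hypot(P[:,0]-p[0],P[:,1]-p[1])-r;x0=c0
    q=least_squares(f,x0,loss="soft_l1",f_scale=.002);return q.x,np.abs(q.fun).mean()
def rings(P,centres,zlo,zhi):
    out=[]
    Q=P.reshape(-1,3);Q=Q[~np.isnan(Q[:,0])]
    for c0,(a,b) in zip(centres,zip(zlo,zhi)):
        c=np.array(c0[:2])
        for it in range(4):
            r=np.hypot(*(Q[:,:2]-c).T);m=(r<.042+.01*(it==0))&(r>.028)&(Q[:,2]>a)&(Q[:,2]<b)
            if m.sum()<15: break
            c,e=circ(Q[m],c,.036)
        out.append((c,m.sum(),e,np.median(Q[m][:,2]) if m.sum() else 0))
    return out
E
python3 - <<'E'
from h import *
t=dict(np.load("top0.npz"));sd=dict(np.load("side0.npz"))
names="lid7 stray mid a b c d".split()
uv=[(246,243),(300,259),(342,267),(352,227),(383,256),(374,297),(331,308)]
W=ray(t,uv,.02)
W2=ray(sd,[(306,288),(328,250),(336,223),(293,217),(326,201),(368,207),(382,231)],.02)
zl=[.021]+[.014]*6;zh=[.04]+[.032]*6
Pt,Ps=cloud(t),cloud(sd)
for n,a,b,w in zip(names,rings(Pt,W,zl,zh),rings(Ps,W2,zl,zh),W):print(n,w[:2].round(3),a[0].round(4),a[1],a[2].round(4),a[3].round(4),'|',b[0].round(4),b[1],b[3].round(4))
# tray by colour: dark bluish mask in top
f=t["frame"].astype(int);
hsv=cv2.cvtColor(t["frame"],cv2.COLOR_RGB2HSV)
for p in [(320,225),(290,300),(400,230),(320,340),(450,380),(246,190)]:print(p,hsv[p[1],p[0]],Pt[p[1],p[0]].round(3))
for n,p in dict(blue=(147,217),orange=(196,350),bowl=(378,150),soap=(437,198),scrub=(442,298),pin2=(286,154),pin1=(196,224)).items():print(n,Pt[p[1],p[0]].round(3))
# board mask
m=((hsv[...,0]<14)&(hsv[...,1]>120)&(hsv[...,2]>60)).astype(np.uint8);m[:165]=0;m[320:]=0
m=cv2.morphologyEx(m,cv2.MORPH_CLOSE,np.ones((9,9)));
k=max(cv2.findContours(m,0,2)[0],key=cv2.contourArea);print(cv2.minAreaRect(k))
print(ray(t,cv2.boxPoints(cv2.minAreaRect(k)),.01).round(4))
E
```

```text
lid7 [0.572 0.145] [0.571  0.1433] 342 0.0012 0.0288 | [0.5709 0.1441] 836 0.0284
stray [0.559 0.041] [0.5601 0.0418] 338 0.0013 0.022 | [0.5598 0.0428] 659 0.021
mid [ 0.558 -0.037] [ 0.5599 -0.0351] 359 0.0015 0.022 | [ 0.5596 -0.0344] 557 0.0214
a [ 0.635 -0.043] [ 0.6374 -0.0424] 347 0.0013 0.022 | [ 0.6371 -0.0417] 547 0.0208
b [ 0.591 -0.108] [ 0.5924 -0.1059] 360 0.0015 0.0217 | [ 0.5919 -0.1061] 434 0.0218
c [ 0.514 -0.102] [ 0.5152 -0.0991] 355 0.0015 0.0219 | [ 0.5148 -0.0989] 469 0.0215
d [ 0.481 -0.029] [ 0.482  -0.0287] 323 0.0013 0.022 | [ 0.4818 -0.0277] 620 0.0207
(320, 225) [107  24  97] [0.632 0.016 0.005]
(290, 300) [108  24 105] [0.484 0.047 0.007]
(400, 230) [ 30  14 124] [ 0.65  -0.135  0.   ]
(320, 340) [ 30   6 127] [ 0.422 -0.02  -0.002]
(450, 380) [ 39  14 126] [ 0.39  -0.265 -0.002]
(246, 190) [ 15 165 150] [0.675 0.167 0.01 ]
blue [0.591 0.345 0.005]
orange [0.365 0.198 0.004]
bowl [ 0.803 -0.071  0.003]
soap [ 0.713 -0.19   0.037]
scrub [ 0.528 -0.216  0.054]
pin2 [0.758 0.104 0.014]
pin1 [0.591 0.244 0.021]
((259.4484558105469, 214.055419921875), (39.403446197509766, 91.62014770507812), 87.95458984375)
[[0.6522 0.2267 0.01  ]
 [0.6885 0.0555 0.01  ]
 [0.6131 0.0396 0.01  ]
 [0.5774 0.2076 0.01  ]]
```

Both cameras agree to about 1 mm. The tray centre is about (0.5596, −0.0352), with its x axis along (0.089, 0.996). The stray is at +5°, r 77 mm, and its neighbours sit at ±90°. Candidates for lid7 are grey on the board (246,243), blue (147,217) and orange (196,350). I choose the grey one and check it in one crop, with the computed geometry overlaid.

```bash
python3 - <<'E'
from h import *
t=dict(np.load("top0.npz"));T=t["cam_to_world"];im=t["frame"][:,:,::-1].copy()
def pr(P):
    Ti=np.linalg.inv(T);return cv2.projectPoints(np.array(P,float),cv2.Rodrigues(Ti[:3,:3])[0],Ti[:3,3],t["mtx"],t["dist_coeffs"])[0].reshape(-1,2)
im=cv2.resize(im,None,fx=4,fy=4,interpolation=cv2.INTER_CUBIC)
O=np.array([.5596,-.0352]);a=np.linspace(0,2*np.pi,200)
def dr(c,r,z,col):cv2.polylines(im,[(4*pr(np.c_[c[0]+r*np.cos(a),c[1]+r*np.sin(a),0*a+z])).astype(np.int32)],True,col,1)
dr(O,.123,.009,(0,0,255))
for c in [(.571,.1437)]:dr(c,.038,.03,(0,255,0))
for c in [(.56,.0423),(.5237,.0356)]:dr(c,.038,.023,(0,255,255))
cv2.imwrite("pics/crop1.png",im[165*4:315*4,220*4:420*4])
E
```

```text
(no output)
```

View pics/crop1.png

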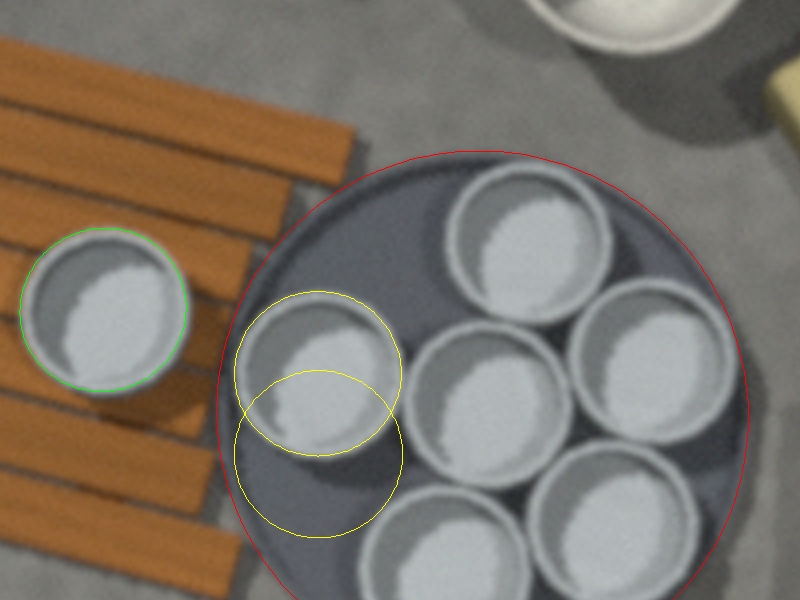

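The crop confirms that the green circle fits the grey mouth-up lid on the board (103,310), and the red tray circle fits. Moving to above the stray with the gripper closed.

Request:
play_rows([
  [[0.04, 0.065, 0], [0, 0, 0]],
  [[0.08, 0.13, 0], [0, 0, 0]],
  [[0.12, 0.196, 0], [0, 0, 0]],
  [[0.15, 0.245, 0], [0, 0, 0]],
  [[0.18, 0.294, 0], [0, 0, 0]],
  [[0.21, 0.343, 0], [0, 0, 0]],
  [[0.24, 0.392, 0], [0, 0, 0]],
  [[0.27, 0.441, 0], [0, 0, 0]],
  [[0.3, 0.49, 0], [0, 0, 0]],
  [[0.33, 0.54, 0], [0, 0, 0]],
], gripper=0)

```text
time_s: 1.35
position: [0.4855, -0.0693, 0.2475]
tcp_rot: [[0.254, 0.0, 0.967], [-0.967, -0.0, 0.254], [0.0, -1.0, 0.0]]
force: [1.6, -1.1, 0.7]
opening: 0.015
```

Request:
play_rows([
  [[0.03, 0.05, -0.02], [0, 0, 0]],
  [[0.055, 0.09, -0.05], [0, 0, 0]],
  [[0.067, 0.109, -0.1], [0, 0, 0]],
  [[0.067, 0.109, -0.15], [0, 0, 0]],
  [[0.067, 0.109, -0.17], [0, 0, 0]],
  [[0.067, 0.109, -0.17], [0, 0, 0]],
])

```text
time_s: 2.1
position: [0.5501, 0.0381, 0.0755]
tcp_rot: [[0.254, -0.005, 0.967], [-0.967, 0.001, 0.254], [-0.002, -1.0, -0.005]]
force: [0.5, -0.5, 0.5]
opening: 0.007
```

Request:
play_rows([
  [[0, 0, 0], [0, 0, 0]],
  [[0, 0, -0.02], [0, 0, 0]],
  [[0, 0, -0.03], [0, 0, 0]],
  [[0, 0, -0.03], [0, 0, 0]],
])

```text
time_s: 2.6
position: [0.5517, 0.0377, 0.0478]
tcp_rot: [[0.254, 0.0, 0.967], [-0.967, 0.0, 0.254], [-0.0, -1.0, 0.0]]
force: [0.1, -0.2, 1.2]
opening: 0.008
```

Request:
play_rows([
  [[0, 0, -0.008], [0, 0, 0]],
  [[0, 0, -0.012], [0, 0, 0]],
  [[0, 0, -0.012], [0, 0, 0]],
  [[-0.006, 0, -0.012], [0, 0, 0]],
  [[-0.012, 0, -0.012], [0, 0, 0]],
  [[-0.018, 0, -0.012], [0, 0, 0]],
  [[-0.024, 0, -0.012], [0, 0, 0]],
  [[-0.03, -0.001, -0.012], [0, 0, 0]],
  [[-0.036, -0.003, -0.012], [0, 0, 0]],
  [[-0.042, -0.005, -0.012], [0, 0, 0]],
])

```text
time_s: 3.85
position: [0.5095, 0.0326, 0.0356]
tcp_rot: [[0.254, 0.0, 0.967], [-0.967, -0.0, 0.254], [0.0, -1.0, 0.0]]
force: [0.4, 0.4, 0.3]
opening: 0.006
```

Request:
play_rows([
  [[-0.003, -0.001, 0], [0, 0, 0]],
  [[-0.006, -0.002, 0], [0, 0, 0]],
  [[-0.006, -0.002, 0], [0, 0, 0]],
  [[0.006, 0, 0], [0, 0, 0]],
  [[0.006, 0, 0.03], [0, 0, 0]],
  [[0.006, 0.04, 0.07], [0, 0, 0]],
  [[0.03, 0.1, 0.07], [0, 0, 0]],
  [[0.05, 0.12, 0.07], [0, 0, 0]],
  [[0.05, 0.12, 0.07], [0, 0, 0]],
])

```text
time_s: 4.97
position: [0.5622, 0.1549, 0.106]
tcp_rot: [[0.257, 0.004, 0.966], [-0.966, 0.0, 0.257], [0.001, -1.0, 0.004]]
force: [0.2, -0.3, -0.2]
opening: 0.009
```

```bash
cat > meas.py <<'E'
from rig import *; from h import *
import sys
tag=sys.argv[1]; O=np.array([.5596,-.0352]);ex=np.array([.089,.996]);ey=np.array([-.996,.089])
G=dict(lid7=(.571,.1437),stray=(.5237,.0356),mid=(.5598,-.0348),a=(.6372,-.042),b=(.592,-.106),c=(.515,-.099),d=(.482,-.028))
for a in sys.argv[2:]:
    k,v=a.split("=");G[k]=tuple(map(float,v.split(",")))
s=read_state();print("tcp",s["position"].round(4),"t",s["time_s"],"f",s["force"].round(1))
R={}
for n in ["top","side"]:
    c=capture(n);cv2.imwrite(f"pics/{n}{tag}.png",c["frame"][:,:,::-1]);P=cloud(c)
    R[n]=rings(P,G.values(),[.021 if G['lid7'][1]>.1 else .014]+[.014]*6,[.036]+[.03]*6)
for i,k in enumerate(G):
    o=[]
    for n in R:
        q,m,e,z=R[n][i];l=(q-O)@np.c_[ex,ey];o.append(f"{n} {q.round(4)} n{m} z{z:.4f} r{np.hypot(*l)*1e3:.1f} ang{np.degrees(np.arctan2(l[1],l[0])):.1f}")
    print(k,' | '.join(o))
E
python3 meas.py 1
```

```text
tcp [0.5622 0.1549 0.106 ] t 4.975 f [ 0.2 -0.3 -0.2]
lid7 top [0.571  0.1431] n169 z0.0288 r178.6 ang1.4 | side [0.5709 0.1441] n827 z0.0286 r179.7 ang1.5
stray top [0.5244 0.0355] n334 z0.0219 r79.0 ang31.6 | side [0.5241 0.0366] n487 z0.0207 r80.1 ang31.4
mid top [ 0.5599 -0.0353] n347 z0.0219 r0.3 ang-109.7 | side [ 0.5586 -0.0345] n165 z0.0223 r1.3 ang61.0
a top [ 0.6374 -0.0424] n352 z0.0219 r78.1 ang-90.1 | side [ 0.6373 -0.0412] n131 z0.0214 r77.9 ang-89.3
b top [ 0.5924 -0.1059] n359 z0.0220 r78.0 ang-150.0 | side [ 0.5868 -0.0995] n84 z0.0228 r69.8 ang-152.0
c top [ 0.5152 -0.099 ] n363 z0.0218 r77.8 ang150.3 | side [ 0.5148 -0.099 ] n468 z0.0218 r77.9 ang150.0
d top [ 0.4822 -0.0285] n339 z0.0222 r77.7 ang90.1 | side [ 0.482  -0.0277] n596 z0.0214 r77.9 ang89.6
```

The stray is now at 31.5°, r 79.5 mm, about 1 mm from its neighbour, and nothing else shifted. Next I drag lid7 sideways on the board to line it up with the gap.

Request:
play_rows([
  [[0.013, -0.014, 0], [0, 0, -0.16]],
  [[0.013, -0.014, -0.01], [0, 0, -0.32]],
  [[0.013, -0.014, -0.02], [0, 0, -0.476]],
  [[0.013, -0.014, -0.05], [0, 0, -0.476]],
  [[0.013, -0.014, -0.063], [0, 0, -0.476]],
  [[0.013, -0.014, -0.063], [0, 0, -0.476]],
  [[0.02, -0.015, -0.063], [0, 0, -0.476]],
  [[0.028, -0.0155, -0.063], [0, 0, -0.476]],
  [[0.036, -0.02, -0.063], [0, 0, -0.476]],
  [[0.044, -0.024, -0.063], [0, 0, -0.476]],
])

```text
time_s: 6.32
position: [0.6044, 0.1286, 0.043]
tcp_rot: [[-0.217, 0.0, 0.976], [-0.976, 0.0, -0.217], [-0.0, -1.0, 0.0]]
force: [-0.9, 0.8, 1.2]
opening: 0.007
```

Request:
play_rows([
  [[0.008, -0.0045, 0], [0, 0, 0]],
  [[0.016, -0.009, 0], [0, 0, 0]],
  [[0.024, -0.0135, 0], [0, 0, 0]],
  [[0.032, -0.018, 0], [0, 0, 0]],
  [[0.0375, -0.021, 0], [0, 0, 0]],
  [[0.0375, -0.021, 0], [0, 0, 0]],
  [[0.03, -0.02, 0], [0, 0, 0]],
  [[0.03, -0.02, 0.04], [0, 0, 0]],
  [[0.03, -0.02, 0.08], [0, 0, 0]],
  [[0.03, -0.02, 0.08], [0, 0, 0]],
])

```text
time_s: 7.58
position: [0.6354, 0.1092, 0.1261]
tcp_rot: [[-0.217, 0.007, 0.976], [-0.976, 0.0, -0.217], [-0.002, -1.0, 0.007]]
force: [0.2, -0.7, 0.3]
opening: 0.008
```

```bash
python3 meas.py 2 lid7=.6232,.1147 stray=.5242,.036
```

```text
tcp [0.6354 0.1092 0.1261] t 7.575 f [ 0.2 -0.7  0.3]
lid7 top [0.6217 0.1123] n89 z0.0286 r160.0 ang-17.7 | side [0.622  0.1135] n770 z0.0279 r161.3 ang-17.7
stray top [0.5243 0.0355] n339 z0.0224 r79.0 ang31.6 | side [0.5241 0.0366] n669 z0.0211 r80.1 ang31.4
mid top [ 0.5599 -0.0353] n346 z0.0221 r0.3 ang-108.5 | side [ 0.5594 -0.0346] n562 z0.0214 r0.6 ang21.6
a top [ 0.6374 -0.0424] n353 z0.0220 r78.1 ang-90.2 | side [ 0.6369 -0.0418] n482 z0.0205 r77.6 ang-89.8
b top [ 0.5924 -0.1059] n366 z0.0218 r77.9 ang-150.0 | side [ 0.5919 -0.106 ] n427 z0.0220 r77.8 ang-150.4
c top [ 0.5152 -0.0991] n354 z0.0219 r77.8 ang150.3 | side [ 0.5147 -0.0986] n477 z0.0217 r77.7 ang149.8
d top [ 0.4822 -0.0284] n337 z0.0219 r77.7 ang90.1 | side [ 0.4821 -0.0276] n606 z0.0213 r77.8 ang89.5
```

Request:
play_rows([
  [[-0.015, -0.004, 0], [0, 0, 0]],
  [[-0.015, -0.004, -0.05], [0, 0, 0]],
  [[-0.015, -0.004, -0.08], [0, 0, 0]],
  [[-0.015, -0.004, -0.08], [0, 0, 0]],
  [[-0.016, -0.01, -0.08], [0, 0, 0]],
  [[-0.018, -0.018, -0.08], [0, 0, 0]],
  [[-0.02, -0.026, -0.08], [0, 0, 0]],
  [[-0.021, -0.034, -0.08], [0, 0, 0]],
  [[-0.023, -0.042, -0.08], [0, 0, 0]],
  [[-0.023, -0.042, -0.08], [0, 0, 0]],
])

```text
time_s: 8.93
position: [0.6106, 0.066, 0.0426]
tcp_rot: [[-0.219, -0.0, 0.976], [-0.976, -0.0, -0.219], [0.0, -1.0, -0.0]]
force: [0.6, 0.5, -0.5]
opening: 0.006
```

```bash
python3 meas.py 3 lid7=.6145,.082 stray=.5242,.036
```

```text
tcp [0.6106 0.066  0.0426] t 8.925 f [ 0.6  0.5 -0.5]Traceback (most recent call last):
  File "meas.py", line 11, in <module>
    R[n]=rings(P,G.values(),[.021 if G['lid7'][1]>.1 else .014]+[.014]*6,[.036]+[.03]*6)
         ~~~~~^^^^^^^^^^^^^^^^^^^^^^^^^^^^^^^^^^^^^^^^^^^^^^^^^^^^^^^^^^^^^^^^^^^^^^^^^^
  File "h.py", line 33, in rings
    out.append((c,m.sum(),e,np.median(Q[m][:,2]) if m.sum() else 0))
                          ^
UnboundLocalError: cannot access local variable 'e' where it is not associated with a value
```

Request:
play_rows([
  [[-0.001, -0.006, 0], [0, 0, 0]],
  [[-0.002, -0.012, 0], [0, 0, 0]],
  [[-0.0035, -0.018, 0], [0, 0, 0]],
  [[-0.0045, -0.024, -0.001], [0, 0, 0]],
  [[-0.006, -0.03, -0.002], [0, 0, 0]],
  [[-0.007, -0.036, -0.003], [0, 0, 0]],
  [[-0.008, -0.042, -0.003], [0, 0, 0]],
  [[-0.009, -0.047, -0.003], [0, 0, 0]],
  [[-0.01, -0.051, -0.003], [0, 0, 0]],
  [[-0.0105, -0.054, -0.003], [0, 0, 0]],
])

```text
time_s: 10.22
position: [0.6001, 0.0126, 0.0395]
tcp_rot: [[-0.218, -0.0, 0.976], [-0.976, 0.0, -0.218], [-0.0, -1.0, -0.0]]
force: [-0.5, 1.0, 0.3]
opening: 0.004
```

Request:
play_rows([
  [[0, 0, 0], [0, 0, 0]],
  [[0, 0.006, 0], [0, 0, 0]],
  [[0, 0.006, 0.03], [0, 0, 0]],
  [[0, 0.01, 0.08], [0, 0, 0]],
  [[0, 0.06, 0.12], [0, 0, 0]],
  [[0, 0.12, 0.12], [0, 0, 0]],
  [[0, 0.18, 0.12], [0, 0, 0]],
  [[0, 0.2, 0.12], [0, 0, 0]],
])

```text
time_s: 11.22
position: [0.5993, 0.2167, 0.1597]
tcp_rot: [[-0.213, 0.0, 0.977], [-0.977, 0.001, -0.213], [-0.001, -1.0, 0.0]]
force: [-0.2, -0.6, -0.1]
opening: 0.009
```

```bash
python3 meas.py 4 lid7=.604,.03 stray=.5242,.036
```

```text
tcp [0.5993 0.2167 0.1597] t 11.225 f [-0.2 -0.6 -0.1]
lid7 top [0.6045 0.0347] n350 z0.0242 r83.1 ang-27.6 | side [0.6044 0.0357] n756 z0.0220 r83.9 ang-27.2
stray top [0.5243 0.0355] n340 z0.0220 r79.0 ang31.6 | side [0.5241 0.0366] n679 z0.0212 r80.1 ang31.4
mid top [ 0.5599 -0.0353] n350 z0.0219 r0.3 ang-107.5 | side [ 0.5596 -0.0347] n544 z0.0215 r0.5 ang3.9
a top [ 0.6374 -0.0423] n351 z0.0217 r78.2 ang-90.1 | side [ 0.6368 -0.0417] n333 z0.0215 r77.5 ang-89.7
b top [ 0.5924 -0.106 ] n362 z0.0218 r78.0 ang-150.0 | side [ 0.592  -0.1059] n443 z0.0218 r77.8 ang-150.3
c top [ 0.5152 -0.099 ] n347 z0.0220 r77.8 ang150.3 | side [ 0.5148 -0.0986] n476 z0.0218 r77.6 ang149.9
d top [ 0.4823 -0.0285] n338 z0.0219 r77.6 ang90.2 | side [ 0.4822 -0.0276] n612 z0.0213 r77.8 ang89.5
```

View pics/side4.png

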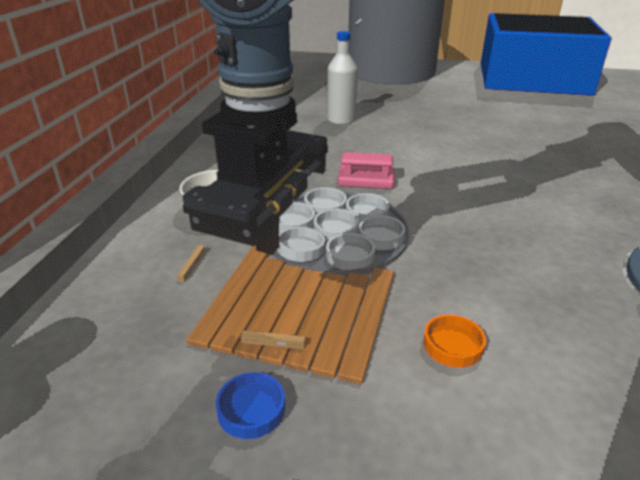

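lid7 (351,250 in the side view) sits at r ≈ 83.5 mm and is still tilted with its trailing edge on the rim. It needs about 5 mm more inward.

Request:
play_rows([
  [[0, -0.06, 0], [0, 0, 0]],
  [[0, -0.12, 0], [0, 0, 0]],
  [[0.002, -0.17, -0.01], [0, 0, 0]],
  [[0.002, -0.192, -0.03], [0, 0, 0]],
  [[0.002, -0.192, -0.03], [0, 0, 0]],
  [[0.002, -0.192, -0.07], [0, 0, 0]],
  [[0.002, -0.192, -0.11], [0, 0, 0]],
  [[0.002, -0.192, -0.12], [0, 0, 0]],
  [[0.002, -0.192, -0.12], [0, 0, 0]],
])

```text
time_s: 12.45
position: [0.6022, 0.0211, 0.0397]
tcp_rot: [[-0.217, -0.0, 0.976], [-0.976, 0.0, -0.217], [0.0, -1.0, -0.0]]
force: [-0.4, 0.1, 0.6]
opening: 0.007
```

Request:
play_rows([
  [[-0.001, -0.004, -0.001], [0, 0, 0]],
  [[-0.002, -0.008, -0.001], [0, 0, 0]],
  [[-0.003, -0.0105, -0.001], [0, 0, 0]],
  [[-0.0035, -0.0125, -0.001], [0, 0, 0]],
  [[-0.0038, -0.0145, -0.001], [0, 0, 0]],
  [[-0.0038, -0.0145, -0.001], [0, 0, 0]],
  [[-0.0025, -0.008, -0.001], [0, 0, 0]],
  [[-0.0025, -0.008, 0.03], [0, 0, 0]],
  [[-0.0025, -0.008, 0.08], [0, 0, 0]],
  [[-0.0025, 0.05, 0.12], [0, 0, 0]],
])

```text
time_s: 13.7
position: [0.6013, 0.0623, 0.1569]
tcp_rot: [[-0.222, 0.003, 0.975], [-0.975, -0.001, -0.222], [0.0, -1.0, 0.003]]
force: [0.7, 0.5, 0.5]
opening: 0.002
```

Request:
play_rows([
  [[0, 0.06, 0], [0, 0, 0]],
  [[0, 0.12, 0], [0, 0, 0]],
  [[0, 0.16, 0], [0, 0, 0]],
  [[0, 0.16, 0], [0, 0, 0]],
])

```text
time_s: 14.2
position: [0.5988, 0.2279, 0.1548]
tcp_rot: [[-0.212, -0.0, 0.977], [-0.977, 0.0, -0.212], [-0.0, -1.0, -0.0]]
force: [-0.2, -0.0, -0.5]
opening: 0.008
```

```bash
python3 meas.py 5 lid7=.603,.03 stray=.5242,.036
```

```text
tcp [0.5988 0.2279 0.1548] t 14.2 f [-0.2 -0.  -0.5]
lid7 top [0.6032 0.0284] n350 z0.0221 r77.1 ang-29.3 | side [0.6029 0.0294] n652 z0.0210 r77.8 ang-28.7
stray top [0.5244 0.0354] n337 z0.0221 r78.9 ang31.6 | side [0.5241 0.0366] n666 z0.0211 r80.1 ang31.4
mid top [ 0.5599 -0.0351] n367 z0.0218 r0.3 ang-62.0 | side [ 0.56   -0.0346] n542 z0.0218 r0.7 ang-24.0
a top [ 0.6374 -0.0423] n350 z0.0219 r78.2 ang-90.1 | side [ 0.634  -0.0402] n390 z0.0216 r74.6 ang-88.8
b top [ 0.5924 -0.1059] n360 z0.0218 r78.0 ang-150.0 | side [ 0.5916 -0.1059] n450 z0.0218 r77.6 ang-150.5
c top [ 0.5152 -0.0991] n353 z0.0219 r77.8 ang150.3 | side [ 0.515  -0.0991] n460 z0.0217 r78.0 ang150.2
d top [ 0.4822 -0.0284] n343 z0.0219 r77.7 ang90.1 | side [ 0.4821 -0.0275] n598 z0.0212 r77.8 ang89.5
```

View pics/side5.png

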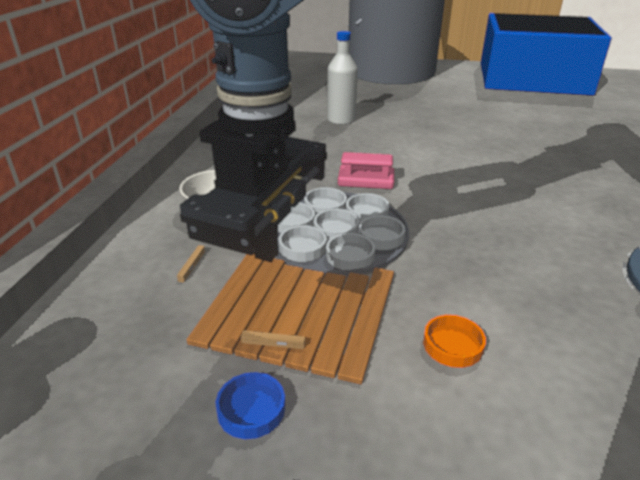

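lid7 (302,243 in the side view; at 351,250 is the stray, which I mislabelled last time) is now in the gap at r ≈ 77.5 mm, with the same rim height as the others. Final checks: rim-plane tilt, and whether any bystanders moved.

```bash
python3 - <<'E'
from rig import *; from h import *
c=capture("top");P=cloud(c);Q=P.reshape(-1,3);Q=Q[~np.isnan(Q[:,0])]
for n,q in dict(lid7=(.603,.029),stray=(.5243,.036),mid=(.5599,-.035),a=(.637,-.042),b=(.592,-.106),c=(.515,-.099),d=(.482,-.028)).items():
    D=Q[:,:2]-q;r=np.hypot(*D.T)
    m=(r>.033)&(r<.038)&(Q[:,2]>.017)&(Q[:,2]<.034);A=np.c_[D[m],np.ones(m.sum())];k=np.linalg.lstsq(A,Q[m][:,2],rcond=None)[0]
    f=(r<.025);B=np.c_[D[f],np.ones(f.sum())];g=np.linalg.lstsq(B,Q[f][:,2],rcond=None)[0]
    print(n,"rim z",k[2].round(4),"tilt",np.degrees(k[:2]).round(1),"floor z",g[2].round(4),"tilt",np.degrees(g[:2]).round(1))
t=dict(np.load("top0.npz"));d=cv2.absdiff(t["frame"],c["frame"]).max(2)
for n,(u,v,w,h) in dict(bowl=(340,115,72,68),soap=(408,168,60,65),scrub=(420,262,45,72),pin1=(186,200,18,50),blue=(122,193,48,48),orange=(170,325,52,52),pin2=(262,144,50,20)).items():
    print(n,"changed px",(d[v:v+h,u:u+w]>40).sum(), "of",w*h)
cv2.imwrite("pics/top6.png",c["frame"][:,:,::-1])
E
```

```text
lid7 rim z 0.0221 tilt [-0.1 -0.4] floor z 0.0065 tilt [-0.1  0.3]
stray rim z 0.0223 tilt [0.2 0.2] floor z 0.0063 tilt [0.2 0.4]
mid rim z 0.0221 tilt [0.1 0.1] floor z 0.0065 tilt [0.1 0.2]
a rim z 0.022 tilt [-0.3  0.4] floor z 0.0064 tilt [-0.  -0.3]
b rim z 0.0218 tilt [-0.3 -0.3] floor z 0.0063 tilt [0.3 0.1]
c rim z 0.022 tilt [ 0.  -0.1] floor z 0.0063 tilt [0.2 0.7]
d rim z 0.0222 tilt [-0.2 -0. ] floor z 0.0061 tilt [0.5 0.1]
bowl changed px 0 of 4896
soap changed px 0 of 3900
scrub changed px 0 of 3240
pin1 changed px 315 of 900
blue changed px 1933 of 2304
orange changed px 1174 of 2704
pin2 changed px 0 of 1000
```

View pics/top6.png

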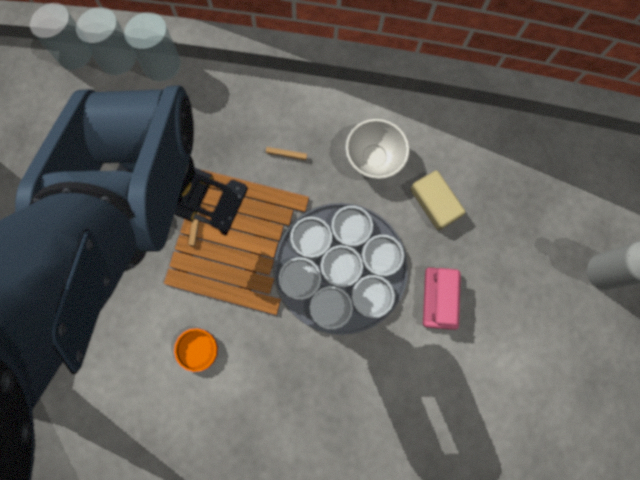

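All seven lids are flat. The pin1 and blue differences come from the arm blocking the view, and the orange one from lighting; the side view shows all three unmoved.

```bash
python3 -c "
from rig import *
print(hand_in())"
```

```text
the job is handed in; nothing more can be done
None
```

All seven lids now lie flat in the bucket lid, mouth up, and the job is handed in after about 14 s of the 54 s allowed. `hand_in` gave no verdict.

**What I did**
- **Stray:** with the closed fingertips inside it, I slid it along the rim to its neighbour on the +90° side. It ended at 31.5°, about 1 mm short of touching.
- **Seventh lid:** I slid it sideways on the board, then over the rim into the gap. The first push left its trailing edge on the rim, at about 83.5 mm from the tray centre. A second push of a few millimetres seated it at about 77.5 mm and −29°.

**Last checks**
- **Lids:** all seven rims measure 22 mm high and all floors about 6.3 mm, the same for every lid, with tilt within 0.7° (noise). The other five lids did not shift in the top view. The side camera's last reading for the lid at −90° was 3 mm off, which I put down to the gripper partly blocking that camera.
- **Bystanders:** bowl, soap, scrubber and pin2 show no changed pixels in the top view. The arm covered pin1 and the blue look-alike in that view, and lighting changed on the orange one. By eye in the side view, all three are where they started.

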